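Shut the reagent drawer and hold a blood tube home in the sampling port

TASK

The blood-count analyser will not run with its reagent drawer open, so first push the drawer home until it clicks in and sits fully shut. Then take the one long blood tube from the mixer, leaving the two short tubes where they lie, lay it in the analyser's V rests with its cap facing the sampling port, and push it straight in against the sprung needle guard until the cap meets the hard steel face. Finish while still holding the tube pressed there with a light, steady push; do not let go.

Things in the scene. Friction and masses are not known exactly. Their poses are not given: they have to be found in the camera images.
- analyser: Light blood-count analyser, fixed: low front deck (300 wide, 165 deep, top 70 above the table), housing behind it (145 deep, 206 high on the left, 150 high behind the bay). Origin on the table under the middle of the deck's front face; x points into the machine, y to the left seen from the front, z up. Drawer in the deck's left half (centre line y = +72), sampling bay on top of the right half (y = -70).
- bay_rests (a point): Midpoint, on the tube's axis, between the bay's two V rests, which hold the long tube level along the analyser's x, axis 112 above the table. Rests 6 thick, 32 before and behind this point: 58 free between them for fingers, down to the deck 42 below. V mouth 31 wide, open above, tips 4 above the axis. Stop face 75 further along x. To lie flat the tube must be laid with its cap beyond the inner rest, its end face 10 to 20 before the stop.
- reagent_drawer (a joint): Slide of the reagent drawer in m: 0 fully home, grows as it comes out towards -x of the analyser, at most 0.11. About 1 N of friction; some 7 mm before home it rides over a sprung detent (about 4 N more), which then pulls it in to its end stop.
- drawer_front (a point): Middle of the outer face of the drawer's front panel, 35 above the table; moves with the drawer. Panel 134 wide, from 8 to 62 above the table, 16 thick; when home its face stands 16 proud of the deck's front. A pull lip 90 wide, 6 thick, juts 10 out of the face, 21 above this point. Axes as the analyser's.
- stop_block: Steel block, 46 wide, 40 deep, 72 high, standing on the deck against the housing, its top 142 above the table; its flat face towards -x of the analyser is the hard stop of the sampling port. Origin at the foot of that face, on the bay's centre line, 70 above the table.
- stop_centre (a point): Centre of the sampling port on the stop face (125 behind the deck's front face), 112 above the table, on the axis of a tube lying in the V rests; axes as the analyser's, x into the block. The tube is home when the centre of its cap's end face is here.
- needle_guard (a joint): White guard sleeve, 11 in diameter, on the port's axis, in m: 0 when it sticks out 10 mm from the stop face, 0.010 when pressed flush. Spring: 4 N to start, 8 N at flush; it pushes the tube back out if let go. Push the tube with 10 to 25 N in all (17 is good; pressed down into the rests it drags and needs more) to keep the cap against the face, which may bear 1 to 25 N.
- long_tube: Long blood tube: clear body 16 in diameter with a paper label, cap 18 in diameter and 20 long, 108 long overall, about 22 g. Origin on its axis, x towards the cap: cap's end face at +66, cap meets body at +46, round bottom at -42; rolled about x by any angle. Starts lying level in one of the mixer's three places, axis 104 above the table, cap towards the mixer's +x.
- long_tube_cap (a point): Centre of the end face of the long tube's cap, axes as the tube's.
- mixer: White tube mixer, off and fixed: base 200 x 190, steel platform, top 72 above the table, with three tube places at y = -55, 0, +55, each of two black V rests at x = -24 and +24 (6 thick, mouth 31 wide, tips 109 above the table, open above; 42 free between them for fingers, down to the platform). Origin on the table under its middle, z up; tubes lie along its x.
- short_tube_a: A short blood tube, body 13 in diameter, cap 16 in diameter, 82 long, lying in another place of the mixer, axis 102 above the table; stays there. Origin on its axis, x towards the cap (end face at +48, bottom at -34).
- short_tube_b: The other short tube, the same as short_tube_a; stays there too.
Things that resemble listed ones, but are neither listed nor needed, are in the scene too. What is shaped like the long_tube but pink or red is not meant.

How it is judged:
By the outcome, as a careful person would: the job done as asked, in the order asked, and still so for the second after the job is handed in, while the arm keeps its last pose, push and grip.
It also fails if it takes over 64 s, if anything falls off the work surface, if the arm or the gripper's body presses on something with over 40 N, if the wrist force passes 120 N, or if a joint passes its speed limit or range.

ROBOT

A 6-joint arm with a two-finger parallel gripper is mounted at the origin on the work surface. World frame = base frame: x ahead of the robot, y to its left, z up, the work surface at z = 0. Lengths are in m, angles in rad, forces in N, time in s.
With the tool pointing down it reaches from about 0.3 to 0.875 m from the base axis. Payload 6.4 kg.
Tool frame: the origin (TCP) lies midway between the tips of the shut fingers; the grasp point (between the pads) lies 19 mm behind it (ctrl.pinch_z is the distance from the TCP to the grasp point, in m); z points along the fingers, y is the line along which they close (so a half turn about z gives the same grasp; the last joint's range is limited). The gripper opens to 85 mm and grips with 20 to 120 N. Pads are 22 mm wide; open, the fingers measure 114 mm over their backs; the gripper's body (76 mm by 85 mm) begins 54 mm behind the grasp point. The pads swing forward as they close: fully open they stand 13 mm farther back than shut.
Start: joints at [-1.355, 0.181, 1.607, -0, 1.354, -0.206], TCP at [0.235, -0.525, 0.208] pointing down, gripper open.
Joint ranges: [-2.99, 2.99], [-0.89, 2.07], [0.3, 2.58], [-1.14, 4.28], [0, 2.63], [-3.12, 3.12]. Speed limits (rad/s): [2.57, 2.57, 3.01, 3.14, 3.14, 3.14].

INTERFACE

Orientations are given as a unit quaternion [w, x, y, z].
In Python, from bench import ctrl gives the robot as it stands.
- The arm moves only by the tool apply_moves, never from a script. Its argument "moves" is a list of rows, each an object with "jaw": the opening, from 0 (shut) to 1 (fully open); "offset": the shift along the tool's x, y, z in mm, a list of three; "rot": the turn, a rotation vector about the tool's x, y, z in degrees, a list of three. In form: [{"jaw": jaw, "offset": [dx, dy, dz], "rot": [ax, ay, az]}, ...]. A call has exactly 5 rows; each row shifts and turns the commanded pose from where the row before left it, along the tool's axes as they then stand; what a row does not reach is not made up. A row lasts 1/8 s, in which the tool goes at most 62.5 mm and 10.7 degrees, less where a joint would pass 70% of its speed; a pose out of reach is approached as far as the arm can. A call is refused whole if a number of a shift passes 62.5 or a number of a turn 10.7, either way. A call with a gripper value outside its range is refused whole. The fingers move at their own pace and stop on an object; the grip force is fixed at half the most. Time passes only in rows, so rows that do not move let the fingers close, or fill a call up. It gives the time, the measured TCP pose, the force, the opening and the grip force at its end, in the units of the state.
- ctrl.get_obs(): the state, without advancing time (a new reading comes with each control period).
- ctrl.camera(name): name is "side" or "top"; returns (picture, depth): 400x640x3 uint8, red, green, blue; 400x640 float32, m along the optical axis (not along the pixel's ray), 0 where there is no reading.
- ctrl.camera_params(name): a dict with "K" (3x3 intrinsics, pixels), "cam_to_world" (4x4, takes a point from camera to world coordinates). Camera axes: x right, y down, z forward; pixel columns grow to the right and rows downward; lengths in m; the calibration is good to about 2 mm. A picture is of the moment at which its call begins. camera_params takes no time and is no camera call.
- ctrl.hand_in(): hands the job in; it is judged then, once.
Trained networks look in the newest picture that a camera, given by its name, has taken for a name from the list of things; names that differ only in an ending like _2 or _b are one class to them, and where a whole thing is asked for, a point or a joint stands for the part that bears it (a point fixed in the world has none). Each returns a list of dicts, best first, with "score" (0 to 1); they miss things now and then, are a little off and sometimes report something else, mostly with a low value. They report only what shows in the picture. A call takes as long as a camera call. They do not tell look-alikes from the thing itself.
- ctrl.outline_of(camera, target): "region" (400x640 bool, what is visible of it) and "position" ([column, row] in pixels, amid what is visible of it).
The state is a dict: "time_s": time; "q": joint angles; "dq": joint speeds; "joint_efforts": joint torques, N m; "eef_pos": TCP position; "eef_rot": TCP orientation; "wrist_force": force on the tool from outside, world axes, zero at the start; "torque": the same for the moment, N m; "opening": opening from 0.0 (shut) to 1.0 (fully open); "grasp_force": force on a finger pad.
Only numpy, scipy, OpenCV 4.12 (cv2) and the standard library are available. Lean on these libraries where they do the work, as an engineer would, in place of code of your own. Each camera call takes 0.05 s, during which the arm holds its last target. There are 200 camera calls.

## Working session

There is one attempt and no reset: what is moved stays moved. The work goes in short steps, Python scripts to look and compute and a tool call to move; the robot and the scene stay as the last step left them, time stands still between calls to the robot, and variables do not carry over. Pictures are saved under pics/ and viewed, at most 10 in all, crops included, and the job is handed in when it is done.

Besides the shell and the picture viewer there is one more tool, called after ">>>" as name([rows], argument=value, ...), one row to a line, values as JSON. apply_moves: Moves the arm, as the interface text tells. Its arguments: {"type":"object","properties":{"moves":{"type":"array"}},"required":["moves"]}

```bash
mkdir -p pics; ls; python3 - <<'E'
from bench import ctrl
import cv2,numpy as np
np.set_printoptions(precision=4,suppress=True)
for n in("side","top"):
    p,d=ctrl.camera(n);cv2.imwrite(f"pics/{n}0.png",p[:,:,::-1]);np.savez(f"{n}0.npz",p=p,d=d,**ctrl.camera_params(n))
    c=ctrl.camera_params(n);print(n,c["K"],c["cam_to_world"])
    for t in("analyser","mixer","long_tube","short_tube_a","drawer_front","stop_block","needle_guard"):
        for r in ctrl.outline_of(n,t): print(n,t,round(r["score"],2),r["position"],r["region"].sum())
o=ctrl.get_obs();print(o)
E
```

```text
pics
side [[434.9227   0.     319.3378]
 [  0.     434.9227 202.5209]
 [  0.       0.       1.    ]] [[-0.9828 -0.1059  0.1513  0.363 ]
 [-0.1842  0.6162 -0.7657  0.826 ]
 [-0.0122 -0.7804 -0.6251  0.9227]
 [ 0.      0.      0.      1.    ]]
side analyser 0.73 [307.1, 325.9] 2235
side analyser 0.71 [223.8, 299.7] 19185
side mixer 0.97 [347.7, 191.6] 2426
side long_tube 0.52 [326.0, 241.1] 132
side long_tube 0.44 [343.5, 178.3] 181
side drawer_front 0.95 [305.1, 327.5] 2232
side stop_block 0.89 [233.3, 258.1] 548
side stop_block 0.23 [303.5, 325.4] 2313
side needle_guard 0.35 [343.7, 174.8] 116
top [[400.9625   0.     313.9019]
 [  0.     400.9625 201.3616]
 [  0.       0.       1.    ]] [[ 0.0242 -0.9945  0.1022  0.4474]
 [-0.9995 -0.026  -0.0163 -0.1713]
 [ 0.0189 -0.1018 -0.9946  1.0725]
 [ 0.      0.      0.      1.    ]]
top analyser 0.79 [167.9, 124.1] 20638
top mixer 0.74 [370.7, 224.9] 5411
top long_tube 0.76 [376.8, 217.4] 325
top long_tube 0.76 [456.5, 276.8] 275
top long_tube 0.72 [293.6, 211.7] 256
top short_tube_a 0.66 [397.2, 220.1] 189
top short_tube_a 0.6 [351.2, 224.1] 181
top drawer_front 0.74 [160.0, 208.7] 2192
top stop_block 0.83 [203.1, 123.2] 568
{'time_s': 0.8, 'q': array([-1.3553,  0.1807,  1.607 ,  0.    ,  1.3538, -0.2063]), 'dq': array([-0.0007, -0.0007,  0.0003, -0.0013,  0.0011,  0.0016]), 'joint_efforts': array([  0.0002, -44.48  , -35.1662,  -0.0002,   0.0006,   0.    ]), 'eef_pos': array([ 0.2354, -0.5246,  0.2079]), 'eef_rot': array([0.    , 0.9778, 0.2093, 0.    ]), 'wrist_force': array([ 0.5579,  0.8758, -0.1757]), 'torque': array([0.004 , 0.0146, 0.0163]), 'grasp_force': 0.0, 'opening': 1.0009137115490518}
```

View pics/top0.png

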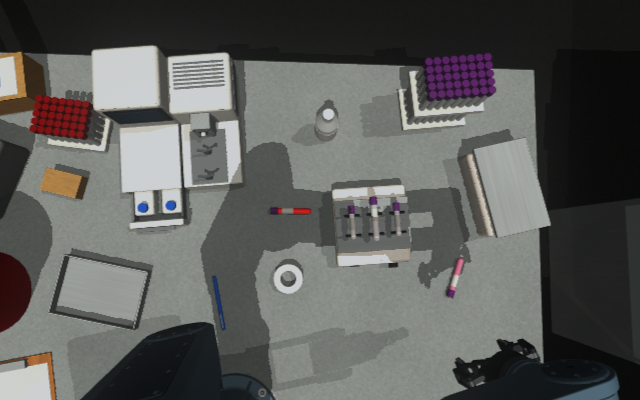

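View pics/side0.png

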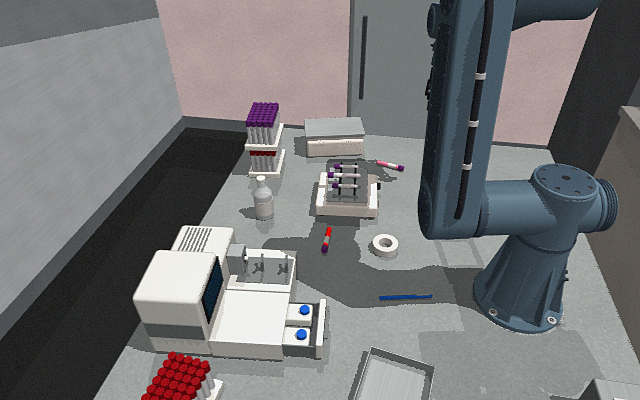

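The top picture shows the analyser (168,124) with the drawer open, its front at (160,222). The mixer is at (372,225) with three purple-capped tubes at columns 352, 376 and 397. The red/pink tubes at (291,211) and (456,277) lie on the table and are look-alikes. The middle tube (376,217) looks longest; I'll confirm this in a crop and measure all three.

```bash
cat > h.py <<'E'
import numpy as np,cv2
np.set_printoptions(precision=4,suppress=True)
def cloud(n,d,K,T):
    v,u=np.mgrid[0:400,0:640];P=np.stack([(u-K[0,2])/K[0,0]*d,(v-K[1,2])/K[1,1]*d,d],-1)
    W=P@T[:3,:3].T+T[:3,3];W[d==0]=np.nan;return W
def load(f):
    z=np.load(f);return z["p"],cloud("",z["d"],z["K"],z["cam_to_world"])
def px(W,c):
    T=c["cam_to_world"];P=(np.asarray(W)-T[:3,3])@T[:3,:3];q=P@c["K"].T;return q[...,:2]/q[...,2:]
E
python3 - <<'E'
from h import *
p,W=load("top0.npz")
z=W[...,2]
def rect(m,name):
    m=m.astype(np.uint8);n,l,s,c=cv2.connectedComponentsWithStats(m)
    i=1+np.argmax(s[1:,4]);pts=W[l==i][:,:2]
    r=cv2.minAreaRect((pts*1000).astype(np.float32));print(name,len(pts),"z",np.median(W[l==i][:,2]),"c",r[0],"size",r[1],"ang",r[2]);return l==i
u=np.arange(640)[None,:]+0*z;v=np.arange(400)[:,None]+0*z
A=(u>85)&(u<250)&(v<235)
rect(A&(abs(z-.07)<.006),"deck")
rect(A&(abs(z-.206)<.008),"houseL")
rect(A&(abs(z-.150)<.006)&(v<115),"houseR")
rect(A&(abs(z-.142)<.004)&(v>108)&(v<140)&(u>185)&(u<220),"stop")
rect(A&(z<.068)&(z>.04)&(v>185),"drawer")
M=(u>320)&(u<420)&(v>175)&(v<275)
rect(M&(z>.02),"mixer");rect(M&(abs(z-.072)<.005),"platform")
for a,b in((340,362),(364,388),(389,408)):
    m=M&(u>a)&(u<b)&(z>.09)
    rect(m,"tube");
crop=lambda a,b,c,d,k:cv2.resize(p[a:b,c:d,::-1],None,fx=k,fy=k,interpolation=cv2.INTER_CUBIC)
a=crop(180,275,325,420,4);b=crop(100,235,110,245,3)
o=np.zeros((405,785,3),np.uint8);o[:380,:380]=a;o[:405,380:785]=b
cv2.imwrite("pics/crop1.png",o)
E
```

```text
deck 7134 z 0.07099491967605764 c (660.7717895507812, 153.99398803710938) size (170.4950408935547, 302.00665283203125) ang 6.138017177581787
houseL 4148 z 0.20646526528605086 c (803.291259765625, 242.3397216796875) size (143.84156799316406, 150.12074279785156) ang 5.501814365386963
houseR 3665 z 0.15060923741226517 c (817.9882202148438, 96.92335510253906) size (146.5131072998047, 154.614501953125) ang 5.685482025146484
stop 382 z 0.14221425321024006 c (730.8292846679688, 80.67668914794922) size (45.33422088623047, 78.05426788330078) ang 5.568170547485352
drawer 1615 z 0.049312093012017444 c (521.4407348632812, 209.8063201904297) size (107.08979797363281, 135.6173095703125) ang 5.630627155303955
mixer 5915 z 0.07105638614881982 c (492.2823181152344, -334.93426513671875) size (214.95858764648438, 189.9951171875) ang 5.517437934875488
platform 2985 z 0.07208159925738067 c (496.840087890625, -334.98358154296875) size (130.09780883789062, 186.71286010742188) ang 5.650982856750488
tube 238 z 0.10741375598758923 c (498.3822326660156, -279.7340393066406) size (80.74034881591797, 36.06448745727539) ang 4.297639846801758
tube 352 z 0.11013057526523307 c (509.2917785644531, -333.7371826171875) size (105.20992279052734, 36.873722076416016) ang 6.283870697021484
tube 239 z 0.10734662491415758 c (510.2098083496094, -389.4076843261719) size (79.93653106689453, 34.073482513427734) ang 3.6846861839294434
```

View pics/crop1.png

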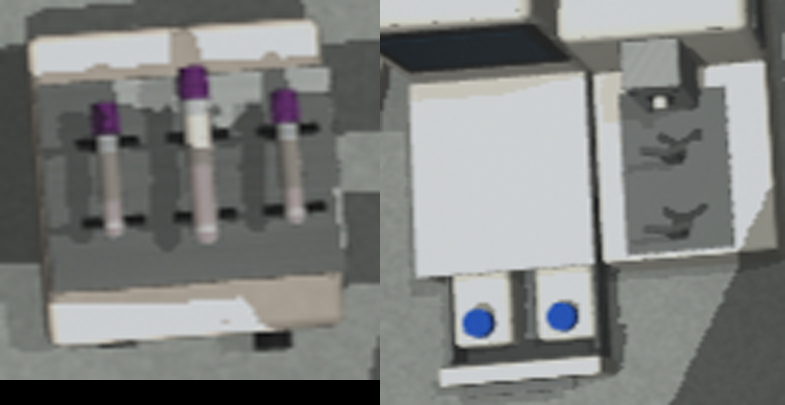

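The crop (left panel) shows the mixer tubes at (105,170), (200,155) and (288,155). The middle one has the longest body plus label, measuring about 105 mm against 80 for the others, so it is the long tube (top px 376,217). The right panel shows the open drawer and the V rests at (660,150) and (675,225). Next I'll refine the frames.

```bash
python3 - <<'E'
from h import *
p,W=load("top0.npz");ps,S=load("side0.npz")
psi=np.radians(5.65);R=np.array([[np.cos(psi),-np.sin(psi)],[np.sin(psi),np.cos(psi)]])
def loc(W,o): L=W.copy();L[...,:2]=(W[...,:2]-o)@R;return L
def ext(P,k,name):
    h=P[:,:2]*1000; print(name,len(P),"x",np.percentile(h[:,0],[1,3,97,99]),"y",np.percentile(h[:,1],[1,3,97,99]),"z",np.median(P[:,2]))
oA=np.array([.5785,.146]);oM=np.array([.497,-.335])
for n,C in(("top",W),("side",S)):
    L=loc(C,oA);x,y,z=L[...,0],L[...,1],L[...,2]
    f=lambda m,nm:ext(L[m&np.isfinite(z)],0,n+" "+nm)
    f((abs(z-.07)<.005)&(x>-.02)&(x<.2)&(abs(y)<.2),"deck")
    f((abs(z-.206)<.006)&(x>.1)&(x<.4)&(abs(y)<.2),"hL")
    f((abs(z-.150)<.003)&(x>.15)&(x<.4)&(y<.05)&(y>-.2),"hR")
    f((abs(z-.142)<.003)&(x>.11)&(x<.162)&(y<-.03)&(y>-.12),"stop top")
    f((z>.085)&(z<.135)&(x>.11)&(x<.135)&(y<-.05)&(y>-.09),"stop face")
    f((z>.085)&(z<.12)&(x>.0)&(x<.1)&(y<-.03)&(y>-.12),"rests")
    f((z>.056)&(z<.066)&(x>-.15)&(x<-.05)&(abs(y-.07)<.12),"panel top")
    f((z>.02)&(z<.05)&(x>-.15)&(x<-.07)&(abs(y-.07)<.08),"panel")
    L=loc(C,oM);x,y,z=L[...,0],L[...,1],L[...,2]
    f((z>.04)&(abs(x)<.12)&(abs(y)<.12),"mixer")
    for yy in(-.055,0,.055):
        for a,b in((-.06,-.03),(-.015,.015),(.03,.08)):
            m=(z>.096)&(z<.13)&(abs(y-yy)<.014)&(x>a)&(x<b);f(m,f"tube{yy} {a}")
E
```

```text
top deck 7010 x [ -1.011    1.8468 158.8694 162.578 ] y [-148.6149 -143.3169  141.4225  146.681 ] z 0.07096524137258875
top hL 4063 x [164.3107 166.3557 298.7721 302.6377] y [  2.3202   4.8967 141.771  145.4483] z 0.20651436850128235
top hR 3047 x [165.942  168.8411 299.858  303.3969] y [-145.5535 -142.5947   -2.2488    1.0448] z 0.1504435870986064
top stop top 284 x [123.9349 124.4636 160.7532 161.2908] y [-93.2219 -92.1168 -49.1289 -48.5058] z 0.14211626537696542
top stop face 99 x [113.3191 113.5402 124.4679 124.5359] y [-89.3864 -87.9134 -51.8335 -51.0412] z 0.11591561678601559
top rests 111 x [13.1309 13.3374 83.1736 83.7239] y [-89.4142 -88.867  -54.1667 -53.0561] z 0.10858152160117351
top panel top 490 x [-103.5057 -102.9106  -54.2779  -51.8509] y [  4.3388   8.0976 129.5471 134.3767] z 0.06156354428289712
top panel 91 x [-93.8459 -93.6695 -70.2594 -70.1489] y [  2.196    2.4968 130.9529 131.5186] z 0.046030142668261
top mixer 5832 x [-98.4532 -94.2409  92.8613  97.1567] y [-90.4085 -86.637   91.0524  93.6721] z 0.07113513995752552
top tube-0.055 -0.06 5 x [-32.2274 -32.2134 -
[... 2481 characters left out ...]
 -0.06 15 x [-40.6716 -40.603  -30.6612 -30.6224] y [ 1.6875  2.163  12.2908 12.3571] z 0.10865415380795407
side tube0 -0.015 50 x [-14.8133 -14.6679  14.7311  14.8051] y [-3.1409 -2.0636 12.3229 13.1188] z 0.10776541136545759
side tube0 0.03 57 x [30.6571 30.6845 63.6615 63.8832] y [-3.0398 -0.5241 11.7005 12.9843] z 0.10779047903034011
side tube0.055 -0.06 3 x [-32.1664 -32.1606 -31.8644 -31.8575] y [56.4199 56.4454 58.1151 58.1607] z 0.10173437747410574
side tube0.055 -0.015 36 x [-13.2112 -13.1131  12.0936  12.2553] y [53.8971 54.6317 65.1464 66.0398] z 0.10496017179776024
side tube0.055 0.03 30 x [30.9506 31.0327 47.0049 47.2604] y [54.4228 54.7463 66.305  66.6802] z 0.10665874032028388
```

>>> apply_moves([
  {"jaw": 0, "offset": [0, 0, 0], "rot": [0, 0, 9.3]},
  {"jaw": 0, "offset": [0, 0, 0], "rot": [0, 0, 9.3]},
  {"jaw": 0, "offset": [20, -54, 0], "rot": [0, 0, 0]},
  {"jaw": 0, "offset": [20, -54, 0], "rot": [0, 0, 0]},
  {"jaw": 0, "offset": [20, -54, 0], "rot": [0, 0, 0]},
])

```text
time_s: 1.42
eef_pos: [0.2796, -0.356, 0.2078]
eef_rot: [-0.0, 0.999, 0.048, 0.0]
wrist_force: [0.8, -0.3, 0.3]
opening: -0.002
grasp_force: 0.0
```

>>> apply_moves([
  {"jaw": 0, "offset": [20, -54, 0], "rot": [0, 0, 0]},
  {"jaw": 0, "offset": [20, -54, 0], "rot": [0, 0, 0]},
  {"jaw": 0, "offset": [20, -54, 0], "rot": [0, 0, 0]},
  {"jaw": 0, "offset": [20, -54, 0], "rot": [0, 0, 0]},
  {"jaw": 0, "offset": [20, -54, 0], "rot": [0, 0, 0]},
])

```text
time_s: 2.05
eef_pos: [0.3531, -0.0775, 0.2083]
eef_rot: [0.0, 0.999, 0.048, 0.001]
wrist_force: [1.3, -0.4, 0.4]
opening: 0.004
grasp_force: 0.0
```

>>> apply_moves([
  {"jaw": 0, "offset": [20, -54, 0], "rot": [0, 0, 0]},
  {"jaw": 0, "offset": [20, -54, 0], "rot": [0, 0, 0]},
  {"jaw": 0, "offset": [20, -54, 0], "rot": [0, 0, 0]},
  {"jaw": 0, "offset": [20, -54, 0], "rot": [0, 0, 0]},
  {"jaw": 0, "offset": [20, -54, 0], "rot": [0, 0, 0]},
])

```text
time_s: 2.68
eef_pos: [0.4265, 0.2015, 0.2083]
eef_rot: [0.0, 0.999, 0.049, 0.001]
wrist_force: [1.4, -0.6, -0.2]
opening: 0.001
grasp_force: 0.0
```

```bash
cat >> h.py <<'E'
PSI=np.radians(5.65);c,s=np.cos(PSI),np.sin(PSI)
OA=np.array([.578,.1465]);OM=np.array([.4965,-.3345])
def state():
    from bench import ctrl
    from scipy.spatial.transform import Rotation as Ro
    o=ctrl.get_obs();q=o["eef_rot"];M=Ro.from_quat([q[1],q[2],q[3],q[0]]).as_matrix();p=o["eef_pos"]
    R=np.array([[c,-s],[s,c]])
    print("t",round(o["time_s"],2),"tcp",p*1e3,"inA",(p[:2]-OA)@R*1e3,"inM",(p[:2]-OM)@R*1e3,"F",o["wrist_force"],"Flocal",o["wrist_force"][:2]@R,"open",round(o["opening"],3),"grip",round(o["grasp_force"],1),"yaw-psi deg",np.degrees(np.arctan2(M[1,0],M[0,0])-PSI),"toolz",M[:,2],"q6",o["q"][5])
    return o
E
python3 -c "
from h import *;state()"
```

```text
t 2.67 tcp [426.4723 201.4509 208.2693] inA [-145.3816   69.602 ] inM [-16.9224 540.2415] F [ 1.3608 -0.5539 -0.1689] Flocal [ 1.2996 -0.6852] open 0.001 grip 0.0 yaw-psi deg -0.05355181530015101 toolz [ 0.0013  0.     -1.    ] q6 1.6622187659636283
```

>>> apply_moves([
  {"jaw": 0, "offset": [0, -2, 57], "rot": [0, 0, 0]},
  {"jaw": 0, "offset": [0, 0, 57], "rot": [0, 0, 0]},
  {"jaw": 0, "offset": [0, 0, 57], "rot": [0, 0, 0]},
  {"jaw": 0, "offset": [10, 0, 0], "rot": [0, 0, 0]},
  {"jaw": 0, "offset": [10, 0, 0], "rot": [0, 0, 0]},
])

```text
time_s: 3.3
eef_pos: [0.4484, 0.2036, 0.039]
eef_rot: [-0.0, 0.999, 0.049, 0.001]
wrist_force: [-0.2, 0.2, 0.5]
opening: -0.001
grasp_force: 0.0
```

>>> apply_moves([
  {"jaw": 0, "offset": [10, 0, 0], "rot": [0, 0, 0]},
  {"jaw": 0, "offset": [10, 0, 0], "rot": [0, 0, 0]},
  {"jaw": 0, "offset": [10, 0, 0], "rot": [0, 0, 0]},
  {"jaw": 0, "offset": [10, 0, 0], "rot": [0, 0, 0]},
  {"jaw": 0, "offset": [10, 0, 0], "rot": [0, 0, 0]},
])

```text
time_s: 3.92
eef_pos: [0.4975, 0.2086, 0.0385]
eef_rot: [-0.0, 0.999, 0.049, 0.001]
wrist_force: [-1.2, 1.4, 7.3]
opening: -0.001
grasp_force: 3.4
```

```bash
python3 - <<'E'
from h import *
from bench import ctrl
state()
p,d=ctrl.camera("side");cv2.imwrite("pics/side1.png",cv2.resize(p[200:380,120:360,::-1],None,fx=3,fy=3))
E
```

```text
t 3.92 tcp [497.4544 208.5526  38.4721] inA [-74.0451  69.6809] inM [ 54.4141 540.3204] F [-1.2459  1.4177  7.2716] Flocal [-1.1003  1.5334] open -0.001 grip 3.4 yaw-psi deg -0.08293589040317349 toolz [ 0.0025  0.0008 -1.    ] q6 1.650047967982977
```

View pics/side1.png

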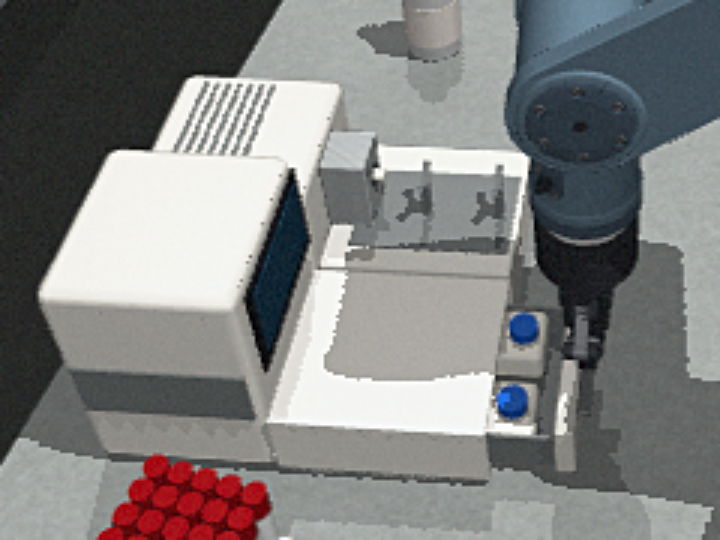

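The crop shows the fingers at (585,345) by the panel, whose near end is at (567,420). The 7 N upward force is odd, so I'll measure the panel before going on.

```bash
python3 - <<'E'
from h import *
from bench import ctrl
R=np.array([[c,-s],[s,c]])
for n in("side","top"):
    p,d=ctrl.camera(n);k=ctrl.camera_params(n);W=cloud(n,d,k["K"],k["cam_to_world"])
    L=W.copy();L[...,:2]=(W[...,:2]-OA)@R;L*=1000
    for y0,y1 in((0,20),(20,40),(40,60),(60,80),(80,100),(100,120),(120,138)):
        x,y,z=L[...,0],L[...,1],L[...,2];m=(y>y0)&(y<y1)&(z>54)&(z<68)&(x<-30)&(x>-140)
        m2=(y>y0)&(y<y1)&(z>10)&(z<50)&(x<-30)&(x>-140)
        g=lambda m:(m.sum(),np.percentile(x[m],[2,50,98]).round(1),np.percentile(z[m],[2,50,98]).round(1)) if m.sum()>4 else None
        print(n,y0,g(m),g(m2))
E
```

```text
side 0 None (np.int64(61), array([-43. , -37.5, -30.7]), array([14.1, 31.1, 48.3]))
side 20 None (np.int64(49), array([-48.4, -37.3, -30.5]), array([12.6, 17.9, 46.5]))
side 40 None (np.int64(63), array([-48.5, -33.8, -30.4]), array([12.9, 17.4, 47.9]))
side 60 (np.int64(27), array([-82. , -60.6, -52. ]), array([55.9, 60.8, 67.5])) (np.int64(49), array([-49.2, -38.5, -30.6]), array([13.3, 16.2, 46.8]))
side 80 (np.int64(75), array([-76.4, -64.4, -52.1]), array([56.1, 59.9, 64.8])) (np.int64(53), array([-49.4, -37.7, -30.7]), array([12.3, 15.9, 48.6]))
side 100 (np.int64(82), array([-76.3, -63.4, -52.1]), array([56.2, 60.5, 64. ])) (np.int64(53), array([-67.4, -36. , -30.8]), array([12.1, 31.4, 47.9]))
side 120 (np.int64(54), array([-66.5, -59.2, -51.9]), array([56.2, 61. , 64. ])) (np.int64(161), array([-67.4, -47.3, -30.8]), array([11.8, 33.6, 47.7]))
top 0 (np.int64(56), array([-66.8, -59.6, -51.2]), array([55.2, 61.4, 65.8])) (np.int64(79), array([-67. , -45.9, -30.5]), array([17.3, 34. , 48.7]))
top 20 (np.int64(73), array([-76.5, -65. , -52.2]), array([55.8, 61.6, 65. ])) (np.int64(69), array([-67. , -37.5, -30.7]), array([13.4, 19.2, 48.8]))
top 40 None (np.int64(53), array([-49.5, -36.8, -31.4]), array([13.3, 18.1, 48.8]))
top 60 (np.int64(5), array([-54.8, -53. , -52.6]), array([60.1, 62.2, 65.5])) (np.int64(41), array([-48.8, -38.1, -30.4]), array([12.6, 17.2, 48.5]))
top 80 None (np.int64(62), array([-44.8, -34.8, -31.1]), array([13.7, 18.8, 49.2]))
top 100 None (np.int64(5), array([-41.2, -38.6, -34.4]), array([15.2, 19. , 27.4]))
top 120 None None
```

Panel face is at −67 (77 mm → 51 mm out). The fingertips sit under the lip; I'll back off, raise so they push on the lip edge, and continue.

>>> apply_moves([
  {"jaw": 0, "offset": [-16, 0, 0], "rot": [0, 0, 0]},
  {"jaw": 0, "offset": [0, 0, -9], "rot": [0, 0, 0]},
  {"jaw": 0, "offset": [10, 0, 0], "rot": [0, 0, 0]},
  {"jaw": 0, "offset": [10, 0, 0], "rot": [0, 0, 0]},
  {"jaw": 0, "offset": [10, 0, 0], "rot": [0, 0, 0]},
])

```text
time_s: 4.7
eef_pos: [0.5107, 0.2095, 0.0458]
eef_rot: [-0.0, 0.999, 0.048, 0.0]
wrist_force: [0.0, -0.7, -0.2]
opening: -0.001
grasp_force: 0.0
```

```bash
python3 -c "
from h import *;state()"
```

```text
t 4.7 tcp [510.7443 209.4668  45.8428] inA [-60.7298  69.2823] inM [ 67.7293 539.9217] F [ 0.017  -0.7151 -0.163 ] Flocal [-0.0535 -0.7133] open -0.001 grip 0.0 yaw-psi deg -0.09580702071714767 toolz [ 0.0003  0.0001 -1.    ] q6 1.6480077405989368
```

>>> apply_moves([
  {"jaw": 0, "offset": [4, 0, 0], "rot": [0, 0, 0]},
  {"jaw": 0, "offset": [4, 0, 0], "rot": [0, 0, 0]},
  {"jaw": 0, "offset": [4, 0, 0], "rot": [0, 0, 0]},
  {"jaw": 0, "offset": [3, 0, 0], "rot": [0, 0, 0]},
  {"jaw": 0, "offset": [2, 0, 0], "rot": [0, 0, 0]},
])

```text
time_s: 5.32
eef_pos: [0.5265, 0.2111, 0.0459]
eef_rot: [0.0, 0.999, 0.049, -0.0]
wrist_force: [0.9, 0.6, -0.3]
opening: -0.002
grasp_force: 0.0
```

```bash
cat >> h.py <<'E'
def drawer():
    from bench import ctrl
    R=np.array([[c,-s],[s,c]])
    for n in("side","top"):
        p,d=ctrl.camera(n);k=ctrl.camera_params(n);W=cloud(n,d,k["K"],k["cam_to_world"])
        L=W.copy();L[...,:2]=(W[...,:2]-OA)@R;L*=1000;x,y,z=L[...,0],L[...,1],L[...,2]
        for y0,y1 in((0,25),(30,60),(85,112),(120,138)):
            m=(y>y0)&(y<y1)&(z>52)&(z<64)&(x<-4)&(x>-140)
            if m.sum()>4:print(n,y0,m.sum(),np.percentile(x[m],[2,98]).round(1))
E
python3 -c "
from h import *;state();drawer()"
```

```text
t 5.33 tcp [526.5172 211.1203  45.916 ] inA [-44.8707  69.3749] inM [ 83.5884 540.0143] F [ 0.9265  0.5789 -0.2752] Flocal [0.979  0.4849] open -0.002 grip 0.0 yaw-psi deg -0.07967885389232748 toolz [-0.0001 -0.     -1.    ] q6 1.6457489745412617
side 0 41 [-67.3 -45.9]
side 30 132 [-76.9  -7.1]
side 85 172 [-77.5  -7.5]
side 120 61 [-68.6 -52.6]
top 0 71 [-73.3 -14.3]
top 30 160 [-77.1  -7. ]
top 85 80 [-77.9 -55.6]
```

```bash
python3 - <<'E'
from h import *
from bench import ctrl
a=ctrl.camera("side")[0][230:370,200:360,::-1];b=ctrl.camera("top")[0][120:260,90:250,::-1]
f=lambda i:cv2.resize(i,(400,350),interpolation=cv2.INTER_CUBIC)
cv2.imwrite("pics/two2.png",np.hstack([f(a),f(b)]))
E
```

```text
(no output)
```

View pics/two2.png

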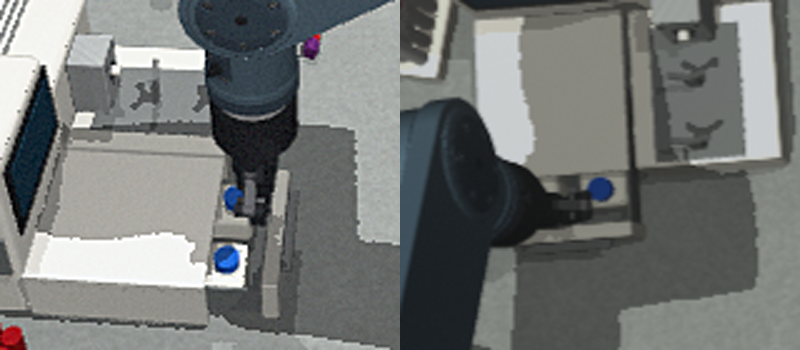

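The fingertips seem to be over or behind the panel (side crop (250,205), panel at (275,250)), although the reported z is 46 mm. I'll check the real fingertip position from depth.

```bash
python3 - <<'E'
from h import *
from bench import ctrl
print(ctrl.pinch_z, [a for a in dir(ctrl) if a[0]!='_'])
R=np.array([[c,-s],[s,c]])
for n in("side","top"):
    p,d=ctrl.camera(n);k=ctrl.camera_params(n);W=cloud(n,d,k["K"],k["cam_to_world"])
    L=W.copy();L[...,:2]=(W[...,:2]-OA)@R;L*=1000;x,y,z=L[...,0],L[...,1],L[...,2]
    dark=p.max(-1)<75
    for z0 in range(30,150,8):
        m=(abs(x+45)<45)&(abs(y-69)<50)&(z>=z0)&(z<z0+8)&dark
        if m.sum()>3:print(n,z0,m.sum(),"x",np.percentile(x[m],[3,97]).round(),"y",np.percentile(y[m],[3,97]).round())
print(px(np.array([[.5265,.2111,.0459]]),ctrl.camera_params("side")),px(np.array([[.5265,.2111,.0459]]),ctrl.camera_params("top")))
E
```

```text
0.0187 ['MotionError', 'camera', 'camera_params', 'get_obs', 'hand_in', 'outline_of', 'pinch_z']
side 38 10 x [-63. -35.] y [ 78. 112.]
side 46 9 x [-70. -24.] y [ 53. 117.]
side 54 32 x [-78. -68.] y [ 29. 114.]
side 78 15 x [-55. -39.] y [79. 86.]
side 86 7 x [-52. -39.] y [83. 86.]
side 110 5 x [-58. -54.] y [80. 97.]
side 118 13 x [-58. -38.] y [ 80. 100.]
side 126 13 x [-57. -34.] y [ 86. 108.]
side 134 21 x [-61. -30.] y [ 81. 114.]
side 142 9 x [-62. -30.] y [ 88. 112.]
top 30 12 x [-35.  -4.] y [30. 81.]
top 38 12 x [-57.  -0.] y [26. 80.]
top 46 22 x [-71.  -8.] y [ 22. 106.]
top 54 147 x [-78. -68.] y [ 26. 111.]
top 62 19 x [-76. -31.] y [ 38. 108.]
top 78 5 x [-57. -54.] y [65. 71.]
top 110 4 x [-58. -53.] y [55. 59.]
top 118 10 x [-59. -47.] y [35. 56.]
top 126 15 x [-58. -41.] y [39. 55.]
top 134 10 x [-61. -40.] y [26. 55.]
top 142 9 x [-62. -55.] y [24. 57.]
[[304.0154 322.5702]] [[157.2434 207.5602]]
```

```bash
python3 - <<'E'
from h import *
from bench import ctrl
R=np.array([[c,-s],[s,c]])
p,d=ctrl.camera("side");k=ctrl.camera_params("side");W=cloud("side",d,k["K"],k["cam_to_world"])
L=W.copy();L[...,:2]=(W[...,:2]-OA)@R;L*=1000
for v in range(296,332,2):
    print(v," ".join("(%d,%d,%d|%d)"%(*L[v,u],p[v,u].mean()) for u in range(292,314,3)))
E
```

```text
296 (-1,-27,21|85) (-31,90,168|23) (-41,108,192|20) (-47,107,191|31) (-54,107,192|24) (-58,91,172|32) (-64,89,170|37) (-53,-50,0|104)
298 (-1,-22,20|86) (-30,88,159|11) (-41,109,187|27) (-47,107,185|24) (-54,108,186|40) (-58,91,166|30) (-64,90,165|55) (-60,6,60|177)
300 (-1,-23,10|82) (-30,88,152|19) (-41,109,180|77) (-47,108,179|61) (-54,111,183|42) (-57,89,156|7) (-62,76,140|113) (-61,11,59|169)Traceback (most recent call last):
  File "<stdin>", line 7, in <module>
  File "<stdin>", line 7, in <genexpr>
ValueError: cannot convert float NaN to integer
```

```bash
python3 - <<'E'
from h import *
from bench import ctrl
R=np.array([[c,-s],[s,c]])
p,d=ctrl.camera("side");k=ctrl.camera_params("side");W=cloud("side",d,k["K"],k["cam_to_world"])
L=W.copy();L[...,:2]=(W[...,:2]-OA)@R;L=np.nan_to_num(L*1000)
for v in range(302,330,2):
    print(v," ".join("(%d,%d,%d|%d)"%(*L[v,u],p[v,u].mean()) for u in range(292,314,3)))
E
```

```text
302 (-7,10,46|76) (-30,89,147|14) (-40,109,173|79) (-47,112,177|68) (-54,111,176|37) (-56,83,141|9) (-54,17,59|111) (-62,19,62|171)
304 (-8,15,44|133) (-29,86,136|18) (-41,116,175|94) (-47,113,171|104) (-53,109,168|13) (-56,87,140|26) (-55,26,62|151) (-62,25,61|170)
306 (-11,30,55|75) (-18,30,55|87) (-41,117,170|91) (-48,118,171|108) (-50,89,134|17) (-56,86,132|18) (-55,32,62|177) (-63,30,61|173)
308 (-12,38,58|73) (-19,36,56|68) (-42,121,168|117) (-48,120,168|108) (-49,86,124|12) (-56,85,123|19) (-56,37,61|170) (-63,38,63|169)
310 (-12,43,57|78) (-34,116,154|47) (-42,123,164|116) (-48,124,165|104) (-54,117,157|129) (-55,85,116|14) (-57,43,61|170) (-64,44,63|172)
312 (-13,48,56|50) (-36,128,163|40) (-42,125,159|96) (-49,127,163|99) (-55,125,161|41) (-57,97,125|46) (-57,50,63|167) (-65,51,64|163)
314 (-13,49,48|106) (-36,132,162|45) (-43,131,161|116) (-49,131,161|111) (-55,129,160|53) (-57,100,121|35) (-58,54,60|175) (-65,53,59|162)
316 (-13,51,44|176) (-36,132,155|43) (-43,133,156|33) (-49,133,157|53) (-56,134,159|29) (-53,76,81|85) (-58,60,60|130) (-66,60,62|154)
318 (-14,60,49|168) (-21,56,44|172) (-28,58,47|174) (-41,86,86|18) (-47,81,79|25) (-53,78,76|109) (-59,67,62|118) (-66,64,59|121)
320 (-14,61,42|139) (-21,58,39|137) (-29,62,45|147) (-34,50,29|58) (-40,41,17|53) (-53,74,63|112) (-60,72,61|119) (-66,70,59|138)
322 (-14,62,36|138) (-21,60,32|130) (-28,60,34|134) (-34,53,25|72) (-40,43,12|96) (-53,77,60|122) (-60,77,60|120) (-67,78,62|89)
324 (-13,61,26|144) (-21,61,26|137) (-28,60,26|136) (-34,52,15|56) (-41,51,14|92) (-54,83,60|121) (-61,85,64|185) (-68,81,59|70)
326 (-13,61,17|49) (-20,58,14|45) (-27,57,14|54) (-34,57,13|63) (-42,57,15|92) (-54,90,62|126) (-61,87,59|116) (-68,84,56|44)
328 (-19,94,56|110) (-25,86,46|255) (-32,86,46|255) (-35,63,14|66) (-43,62,14|94) (-55,95,62|125) (-62,92,59|123) (-68,88,54|66)
```

Depth shows the lowest fingertip at about z 65–75 mm while the reported TCP z is 46. The tips really end about 20 mm above the reported TCP, so they slid over the panel top. I'll lift clear and measure this offset properly.

>>> apply_moves([
  {"jaw": 0, "offset": [0, 0, -40], "rot": [0, 0, 0]},
  {"jaw": 0, "offset": [0, 0, -30], "rot": [0, 0, 0]},
  {"jaw": 0, "offset": [-50, 0, 0], "rot": [0, 0, 0]},
  {"jaw": 0, "offset": [-35, 0, 0], "rot": [0, 0, 0]},
  {"jaw": 0, "offset": [0, 0, 0], "rot": [0, 0, 0]},
])

```text
time_s: 6.35
eef_pos: [0.4394, 0.2028, 0.1156]
eef_rot: [0.0, 0.999, 0.049, -0.001]
wrist_force: [1.0, -0.0, -0.7]
opening: -0.001
grasp_force: 0.0
```

```bash
python3 - <<'E'
from h import *
from bench import ctrl
o=state();drawer()
R=np.array([[c,-s],[s,c]])
t=np.r_[(o["eef_pos"][:2]-OA)@R*1e3,o["eef_pos"][2]*1e3]
p,d=ctrl.camera("side");k=ctrl.camera_params("side");W=cloud("side",d,k["K"],k["cam_to_world"])
L=W.copy();L[...,:2]=(W[...,:2]-OA)@R;L*=1000;L-=t
x,y,z=np.moveaxis(L,-1,0)
for z0 in range(-12,110,6):
    m=(abs(x)<60)&(abs(y)<70)&(z>=z0)&(z<z0+6)
    if m.sum()>1:print(z0,m.sum(),"x",np.percentile(x[m],[3,97]).round(),"y",np.percentile(y[m],[3,97]).round())
q=px(o["eef_pos"],k);print(q)
u,v=q.astype(int);im=cv2.circle(p[:,:,::-1].copy(),(u,v),0,(0,0,255),-1)
cv2.imwrite("pics/tip.png",cv2.resize(im[v-75:v+35,u-60:u+60],None,fx=5,fy=5,interpolation=cv2.INTER_NEAREST))
E
```

```text
t 6.35 tcp [439.4494 202.8158 115.6169] inA [-132.3331   69.6827] inM [ -3.874  540.3221] F [ 0.9758 -0.0031 -0.691 ] Flocal [ 0.9708 -0.0992] open -0.001 grip 0.0 yaw-psi deg -0.03943290707227268 toolz [-0.0014 -0.0002 -1.    ] q6 1.659307171014748
side 0 46 [-67.3 -14.9]
side 30 170 [-76.9  -7.8]
side 85 168 [-77.7  -7.6]
side 120 57 [-68.4 -52.6]
top 0 54 [-70.4 -15. ]
top 30 169 [-77.2  -7.2]
top 85 169 [-77.6  -7.4]
top 120 38 [-68.5 -52.9]
24 4 x [-6. 10.] y [ 8. 13.]
30 15 x [-6. 14.] y [ 8. 16.]
36 13 x [-6. 11.] y [ 8. 16.]
42 8 x [-2.  9.] y [15. 16.]
48 6 x [-4.  6.] y [16. 18.]
72 4 x [-10.   8.] y [10. 14.]
78 5 x [-8. 13.] y [16. 22.]
84 19 x [-13.  17.] y [16. 32.]
90 19 x [-13.  18.] y [-1. 20.]
96 15 x [-13.  18.] y [ 8. 39.]
102 7 x [-14.  17.] y [18. 57.]
108 50 x [-12.  18.] y [18. 64.]
[340.9962 306.6391]
```

View pics/tip.png

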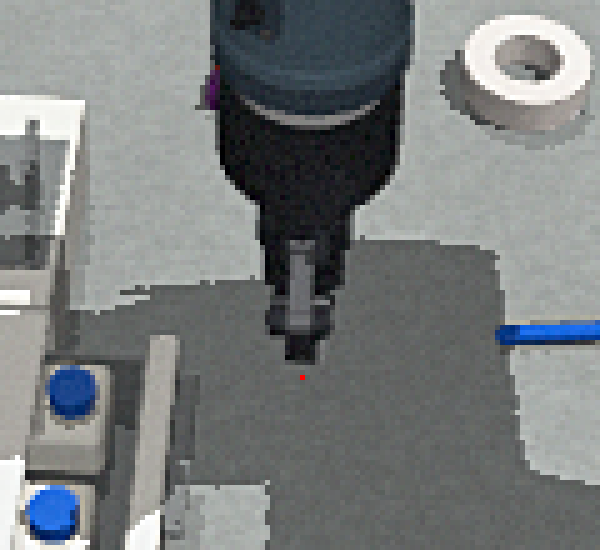

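The crop shows the tip's bottom edge at (302,362), above the projected TCP at (302,377), and depth also puts it about 20 mm up. So the true tip height is the reported z plus about 20 mm. I'll go lower, which is safe under either reading, and push again.

>>> apply_moves([
  {"jaw": 0, "offset": [0, -2, 47], "rot": [0, 0, 0]},
  {"jaw": 0, "offset": [0, 0, 47], "rot": [0, 0, 0]},
  {"jaw": 0, "offset": [20, 0, 0], "rot": [0, 0, 0]},
  {"jaw": 0, "offset": [12, 0, 0], "rot": [0, 0, 0]},
  {"jaw": 0, "offset": [10, 0, 0], "rot": [0, 0, 0]},
])

```text
time_s: 7.12
eef_pos: [0.485, 0.209, 0.0223]
eef_rot: [-0.0, 0.999, 0.048, 0.0]
wrist_force: [-1.6, 0.4, 0.2]
opening: 0.001
grasp_force: 1.2
```

>>> apply_moves([
  {"jaw": 0, "offset": [6, 0, 0], "rot": [0, 0, 0]},
  {"jaw": 0, "offset": [6, 0, 0], "rot": [0, 0, 0]},
  {"jaw": 0, "offset": [6, 0, 0], "rot": [0, 0, 0]},
  {"jaw": 0, "offset": [6, 0, 0], "rot": [0, 0, 0]},
  {"jaw": 0, "offset": [0, 0, 0], "rot": [0, 0, 0]},
])

```text
time_s: 7.75
eef_pos: [0.5081, 0.2113, 0.0221]
eef_rot: [-0.0, 0.999, 0.049, 0.001]
wrist_force: [-0.1, -0.0, -0.5]
opening: -0.001
grasp_force: 0.0
```

```bash
python3 -c "
from h import *;state();drawer()"
```

```text
t 7.75 tcp [508.084  211.2609  22.0781] inA [-63.2006  71.3296] inM [ 65.2586 541.969 ] F [-0.1241 -0.0391 -0.5091] Flocal [-0.1273 -0.0267] open -0.001 grip 0.0 yaw-psi deg -0.08719533166069113 toolz [ 0.001   0.0001 -1.    ] q6 1.652118260464394
side 0 7 [-31.6 -26.4]
side 30 57 [-43.2 -26.6]
side 85 119 [-66.  -27.2]
side 120 55 [-42.5 -27.1]
top 0 59 [-44.9 -26. ]
top 30 75 [-48.6 -26. ]
```

>>> apply_moves([
  {"jaw": 0, "offset": [6, 0, 0], "rot": [0, 0, 0]},
  {"jaw": 0, "offset": [6, 0, 0], "rot": [0, 0, 0]},
  {"jaw": 0, "offset": [5, 0, 0], "rot": [0, 0, 0]},
  {"jaw": 0, "offset": [4, 0, 0], "rot": [0, 0, 0]},
  {"jaw": 0, "offset": [3, 0, 0], "rot": [0, 0, 0]},
])

```text
time_s: 8.48
eef_pos: [0.5316, 0.2136, 0.0217]
eef_rot: [0.0, 0.999, 0.049, 0.0]
wrist_force: [-0.3, 0.9, 0.1]
opening: 0.001
grasp_force: 0.3
```

>>> apply_moves([
  {"jaw": 0, "offset": [1, 0, 0], "rot": [0, 0, 0]},
  {"jaw": 0, "offset": [1, 0, 0], "rot": [0, 0, 0]},
  {"jaw": 0, "offset": [0.5, 0, 0], "rot": [0, 0, 0]},
  {"jaw": 0, "offset": [0.5, 0, 0], "rot": [0, 0, 0]},
  {"jaw": 0, "offset": [0, 0, 0], "rot": [0, 0, 0]},
])

```text
time_s: 9.1
eef_pos: [0.5324, 0.2136, 0.0218]
eef_rot: [0.0, 0.999, 0.049, -0.002]
wrist_force: [-9.3, -0.6, 6.6]
opening: -0.001
grasp_force: 4.1
```

```bash
python3 -c "
from h import *;state();drawer()"
```

```text
t 9.1 tcp [532.4421 213.6257  21.7843] inA [-38.728   71.2848] inM [ 89.7312 541.9243] F [-9.2828 -0.5616  6.64  ] Flocal [-9.293   0.3551] open -0.001 grip 4.1 yaw-psi deg -0.06684120356687383 toolz [-0.0036 -0.0008 -1.    ] q6 1.6482446823504657
side 30 36 [-19.4  -4.1]
side 85 105 [-42.6  -5. ]
side 120 56 [-18.6  -4.7]
top 0 47 [-25.   -5.3]
top 30 54 [-26.6  -4.5]
```

>>> apply_moves([
  {"jaw": 0, "offset": [1, 0, 0], "rot": [0, 0, 0]},
  {"jaw": 0, "offset": [1, 0, 0], "rot": [0, 0, 0]},
  {"jaw": 0, "offset": [0, 0, 0], "rot": [0, 0, 0]},
  {"jaw": 0, "offset": [0, 0, 0], "rot": [0, 0, 0]},
  {"jaw": 0, "offset": [0, 0, 0], "rot": [0, 0, 0]},
])

```text
time_s: 9.82
eef_pos: [0.5324, 0.2137, 0.0215]
eef_rot: [0.001, 0.999, 0.049, -0.004]
wrist_force: [-13.9, -2.3, 11.3]
opening: -0.002
grasp_force: 7.3
```

```bash
python3 -c "
from h import *;state();drawer()"
```

```text
t 9.82 tcp [532.4239 213.6795  21.4924] inA [-38.7408  71.3402] inM [ 89.7184 541.9796] F [-13.8509  -2.2605  11.2904] Flocal [-14.0061  -0.8859] open -0.002 grip 7.3 yaw-psi deg -0.05220194549746794 toolz [-0.0076 -0.0014 -1.    ] q6 1.6479968568210905
side 30 36 [-19.6  -4. ]
side 85 108 [-42.8  -4.8]
side 120 51 [-18.4  -4.3]
top 0 49 [-20.1  -5.3]
top 30 47 [-26.8  -4.2]
```

>>> apply_moves([
  {"jaw": 0, "offset": [-25, 0, 0], "rot": [0, 0, 0]},
  {"jaw": 0, "offset": [0, 0, -53], "rot": [0, 0, 0]},
  {"jaw": 0, "offset": [0, 0, -53], "rot": [0, 0, 0]},
  {"jaw": 0, "offset": [0, 0, -53], "rot": [0, 0, 0]},
  {"jaw": 0.42, "offset": [-6, 50, 0], "rot": [0, 0, 0]},
])

```text
time_s: 10.55
eef_pos: [0.5145, 0.1631, 0.1872]
eef_rot: [-0.0, 0.999, 0.051, 0.007]
wrist_force: [0.9, -0.7, -0.2]
opening: 0.197
grasp_force: 0.0
```

>>> apply_moves([
  {"jaw": 0.42, "offset": [-7, 54, 0], "rot": [0, 0, 0]},
  {"jaw": 0.42, "offset": [-7, 54, 0], "rot": [0, 0, 0]},
  {"jaw": 0.42, "offset": [-7, 54, 0], "rot": [0, 0, 0]},
  {"jaw": 0.42, "offset": [-7, 54, 0], "rot": [0, 0, 0]},
  {"jaw": 0.42, "offset": [-7, 54, 0], "rot": [0, 0, 0]},
])

```text
time_s: 11.18
eef_pos: [0.502, -0.1131, 0.1816]
eef_rot: [0.001, 0.999, 0.048, 0.001]
wrist_force: [1.5, 0.7, -0.7]
opening: 0.423
grasp_force: 0.0
```

>>> apply_moves([
  {"jaw": 0.42, "offset": [-7, 54, 0], "rot": [0, 0, 0]},
  {"jaw": 0.42, "offset": [-7, 54, 0], "rot": [0, 0, 0]},
  {"jaw": 0.42, "offset": [-7, 54, 0], "rot": [0, 0, 0]},
  {"jaw": 0.42, "offset": [-7, 54, 0], "rot": [0, 0, 0]},
  {"jaw": 0.42, "offset": [0, 0, 0], "rot": [0, 0, 0]},
])

```text
time_s: 11.8
eef_pos: [0.4942, -0.333, 0.1812]
eef_rot: [0.001, 0.999, 0.046, 0.001]
wrist_force: [0.1, 0.4, 0.4]
opening: 0.42
grasp_force: 0.0
```

```bash
python3 -c "
from h import *
state();drawer()
R=np.array([[c,-s],[s,c]])
from bench import ctrl
o=ctrl.get_obs();t=np.r_[(o['eef_pos'][:2]-OM)@R*1e3,o['eef_pos'][2]*1e3]
for n in('side','top'):
    p,d=ctrl.camera(n);k=ctrl.camera_params(n);W=cloud(n,d,k['K'],k['cam_to_world'])
    L=W.copy();L[...,:2]=(W[...,:2]-OM)@R;L*=1000;L-=t
    x,y,z=np.moveaxis(L,-1,0)
    for z0 in range(-12,120,6):
        m=(abs(x)<60)&(abs(y)<75)&(z>=z0)&(z<z0+6)
        if m.sum()>1:print(n,z0,m.sum(),'x',np.percentile(x[m],[3,97]).round(),'y',np.percentile(y[m],[3,97]).round())
p=ctrl.camera('side')[0]
cv2.imwrite('pics/mix.png',cv2.resize(p[80:220,280:440,::-1],None,fx=4,fy=4,interpolation=cv2.INTER_CUBIC))
"
```

```text
t 11.8 tcp [ 494.2457 -332.9768  181.1673] inA [-130.5525 -468.9017] inM [-2.0934  1.7377] F [0.1164 0.4113 0.3828] Flocal [0.1563 0.3979] open 0.42 grip 0.0 yaw-psi deg -0.3507811473643445 toolz [ 0.0012 -0.0024 -1.    ] q6 0.6871830829956175
side 0 33 [-17.3  -5. ]
side 30 101 [-27.2  -4.5]
side 85 100 [-28.1  -5.2]
side 120 52 [-18.7  -5.1]
top 0 53 [-24.6  -5. ]
top 30 92 [-27.7  -5.1]
top 85 96 [-27.8  -4.4]
top 120 32 [-18.3  -4.6]
side 18 3 x [-7.  2.] y [23. 26.]
side 24 6 x [-10.   8.] y [22. 29.]
side 30 12 x [-9.  8.] y [26. 34.]
side 36 13 x [-10.   9.] y [26. 35.]
side 42 9 x [-9.  8.] y [27. 37.]
side 48 12 x [-9.  9.] y [22. 35.]
side 54 9 x [-6.  8.] y [26. 39.]
side 66 6 x [-12.  12.] y [26. 50.]
side 72 14 x [-11.  11.] y [45. 53.]
side 78 17 x [-12.  10.] y [13. 56.]
side 84 6 x [-16.  15.] y [-6. 57.]
side 90 23 x [-17.  16.] y [-22.  64.]
side 96 23 x [-14.  13.] y [-10.  64.]
side 102 16 x [-15.  15.] y [24. 66.]
side 108 20 x [-16.  13.] y [23. 68.]
side 114 30 x [-18.  17.] y [14. 69.]
top 66 4 x [-14. -10.] y [27. 33.]
top 72 3 x [-12.  -8.] y [32. 40.]
top 78 6 x [-13.  -6.] y [31. 45.]
top 84 2 x [-12. -11.] y [31. 44.]
top 90 4 x [-16. -11.] y [29. 29.]
top 96 3 x [-17. -13.] y [28. 28.]
```

View pics/mix.png

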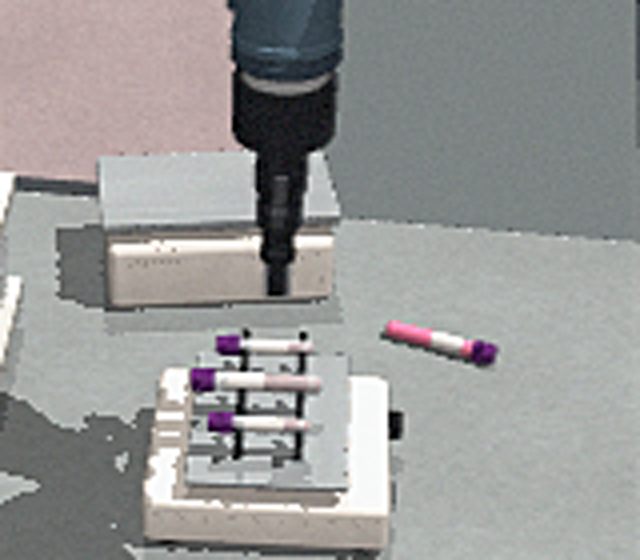

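Drawer stays home (lip −27.5, the same as measured under load, within bias). The crop shows the gripper above the mixer at (277,290), with the long tube at (255,380) in the middle between the two short ones (265,345) and (262,422). Descending with a narrowed opening so as not to touch the neighbours.

>>> apply_moves([
  {"jaw": 0.42, "offset": [0, 0.5, 50], "rot": [0, 0, -0.3]},
  {"jaw": 0.42, "offset": [0, 0, 35], "rot": [0, 0, 0]},
  {"jaw": 0.42, "offset": [0, 0, 15], "rot": [0, 0, 0]},
  {"jaw": 0.42, "offset": [0, 0, 10], "rot": [0, 0, 0]},
  {"jaw": 0.42, "offset": [0, 0, 0], "rot": [0, 0, 0]},
])

```text
time_s: 12.68
eef_pos: [0.4951, -0.329, 0.0713]
eef_rot: [0.0, 0.999, 0.051, 0.0]
wrist_force: [0.0, -0.0, -0.4]
opening: 0.421
grasp_force: 0.0
```

```bash
python3 -c "
from h import *
o=state()
R=np.array([[c,-s],[s,c]])
from bench import ctrl
p,d=ctrl.camera('side');k=ctrl.camera_params('side');W=cloud('side',d,k['K'],k['cam_to_world'])
L=W.copy();L[...,:2]=(W[...,:2]-OM)@R;L*=1000
x,y,z=np.moveaxis(L,-1,0)
for z0 in range(70,160,6):
    m=(abs(x)<18)&(y>17)&(y<45)&(z>=z0)&(z<z0+6)
    if m.sum()>1:print(z0,m.sum(),'x',np.percentile(x[m],[3,97]).round(),'y',np.percentile(y[m],[3,97]).round())
cv2.imwrite('pics/mix2.png',cv2.resize(p[130:220,300:400,::-1],None,fx=6,fy=6,interpolation=cv2.INTER_CUBIC))
"
```

```text
t 12.68 tcp [ 495.058  -328.951    71.2991] inA [-129.3479 -464.9754] inM [-0.8887  5.664 ] F [ 0.0416 -0.0187 -0.3974] Flocal [ 0.0395 -0.0227] open 0.421 grip 0.0 yaw-psi deg 0.24316457773010178 toolz [ 0.0004 -0.0003 -1.    ] q6 0.681894848235001
70 24 x [-13.  16.] y [27. 44.]
94 5 x [-12.   6.] y [31. 33.]
100 9 x [-11.   6.] y [33. 38.]
106 10 x [-12.   8.] y [30. 42.]
112 10 x [-11.   7.] y [29. 42.]
118 12 x [-10.   8.] y [32. 43.]
124 6 x [-8.  4.] y [39. 42.]
136 2 x [-13.  11.] y [33. 34.]
154 2 x [-15.  11.] y [34. 35.]
```

View pics/mix2.png

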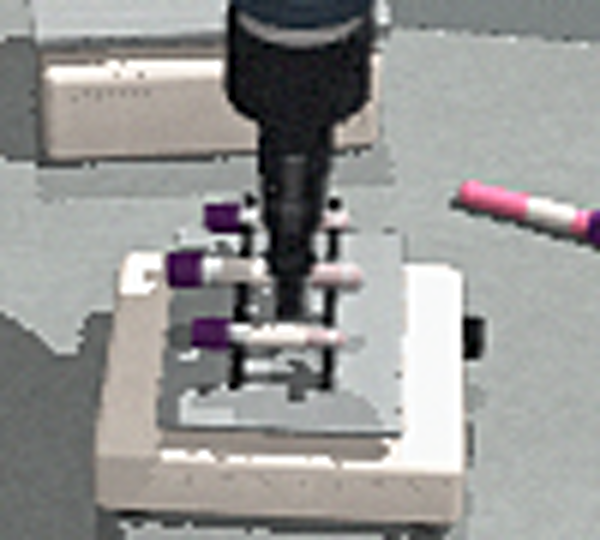

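The crop shows the fingers astride the middle tube (290,275), with the short tubes untouched. y is 5 mm off centre, so I'll centre, go down 4 and close.

>>> apply_moves([
  {"jaw": 0.42, "offset": [-1, 5, 0], "rot": [0, 0, 0.3]},
  {"jaw": 0.42, "offset": [0, 0, 4], "rot": [0, 0, 0]},
  {"jaw": 0.42, "offset": [0, 0, 0], "rot": [0, 0, 0]},
  {"jaw": 0, "offset": [0, 0, 0], "rot": [0, 0, 0]},
  {"jaw": 0, "offset": [0, 0, 0], "rot": [0, 0, 0]},
])

```text
time_s: 13.35
eef_pos: [0.4948, -0.336, 0.0679]
eef_rot: [0.002, 0.999, 0.048, 0.001]
wrist_force: [-0.5, -5.1, 1.6]
opening: 0.164
grasp_force: 58.5
```

>>> apply_moves([
  {"jaw": 0, "offset": [0, 0, 0], "rot": [0, 0, 0]},
  {"jaw": 0, "offset": [0, 0, 0], "rot": [0, 0, 0]},
  {"jaw": 0, "offset": [0, 0, 0], "rot": [0, 0, 0]},
  {"jaw": 0, "offset": [0, 0, 0], "rot": [0, 0, 0]},
  {"jaw": 0, "offset": [0, 0, 0], "rot": [0, 0, 0]},
])

```text
time_s: 13.98
eef_pos: [0.4948, -0.336, 0.0679]
eef_rot: [0.002, 0.999, 0.048, 0.001]
wrist_force: [-0.5, -4.8, 1.3]
opening: 0.164
grasp_force: 58.5
```

```bash
python3 -c "
from h import *
o=state()"
```

```text
t 13.97 tcp [ 494.7865 -336.0171   67.9018] inA [-130.3137 -471.9805] inM [-1.8546 -1.341 ] F [-0.5267 -4.7808  1.3249] Flocal [-0.9948 -4.7057] open 0.164 grip 58.5 yaw-psi deg -0.09815849885310464 toolz [ 0.0017 -0.0034 -1.    ] q6 0.6803812327549656
```

Gripped (58 N, opening ≈ tube width). Lift.

>>> apply_moves([
  {"jaw": 0, "offset": [0, 0, -10], "rot": [0, 0, 0]},
  {"jaw": 0, "offset": [0, 0, -25], "rot": [0, 0, 0]},
  {"jaw": 0, "offset": [0, 0, -30], "rot": [0, 0, 0]},
  {"jaw": 0, "offset": [0, 0, -27], "rot": [0, 0, 0]},
  {"jaw": 0, "offset": [0, 0, 0], "rot": [0, 0, 0]},
])

```text
time_s: 14.6
eef_pos: [0.4955, -0.3348, 0.1618]
eef_rot: [0.002, 0.999, 0.049, 0.002]
wrist_force: [1.1, -0.1, -0.6]
opening: 0.165
grasp_force: 58.5
```

```bash
cat >> h.py <<'E'
def held(O,z0,z1,w=16):
    # tube points in hand relative to TCP, frame O
    from bench import ctrl
    R=np.array([[c,-s],[s,c]]);o=ctrl.get_obs();t=np.r_[(o["eef_pos"][:2]-O)@R*1e3,o["eef_pos"][2]*1e3]
    for n in("side","top"):
        p,d=ctrl.camera(n);k=ctrl.camera_params(n);W=cloud(n,d,k["K"],k["cam_to_world"])
        L=W.copy();L[...,:2]=(W[...,:2]-O)@R;L*=1000;L-=t;x,y,z=np.moveaxis(L,-1,0)
        for a,b in((-60,-20),(20,40),(45,85)):
            m=(x>a)&(x<b)&(abs(y)<w)&(z>z0)&(z<z1)
            if m.sum()>3:print(n,(a,b),m.sum(),"x",np.percentile(x[m],[0,3,97,100]).round(1),"y",np.percentile(y[m],[3,50,97]).round(1),"z",np.percentile(z[m],[3,50,97]).round(1))
E
python3 -c "
from h import *
o=state();held(OM,20,55)"
```

```text
t 14.6 tcp [ 495.514  -334.8351  161.7743] inA [-129.4734 -470.8758] inM [-1.0142 -0.2364] F [ 1.1119 -0.0523 -0.6495] Flocal [ 1.1014 -0.1615] open 0.165 grip 58.5 yaw-psi deg -0.057272880537634394 toolz [ 0.0035 -0.003  -1.    ] q6 0.6803214191968463
side (-60, -20) 27 x [-38.  -37.9 -22.2 -22.1] y [ 1.3  8.  13. ] z [32.2 40.1 45.6]
side (20, 40) 37 x [21.  21.  39.7 39.8] y [-0.5  7.3 11.2] z [29.1 39.3 44.3]
side (45, 85) 44 x [46.  46.1 67.9 68. ] y [-1.4  8.3 13.3] z [29.8 40.7 46.7]
top (-60, -20) 23 x [-39.1 -39.  -26.9 -25.3] y [-0.8  5.4  9.7] z [37.2 40.2 43.7]
top (45, 85) 6 x [63.1 63.3 67.3 67.4] y [ 7.4 10.1 10.6] z [33.8 36.3 41.8]
```

>>> apply_moves([
  {"jaw": 0, "offset": [15, -44, 0], "rot": [0, 0, 0]},
  {"jaw": 0, "offset": [20, -48, 0], "rot": [0, 0, 0]},
  {"jaw": 0, "offset": [22, -50, 0], "rot": [0, 0, 0]},
  {"jaw": 0, "offset": [22, -50, 0], "rot": [0, 0, 0]},
  {"jaw": 0, "offset": [22, -50, 0], "rot": [0, 0, 0]},
])

```text
time_s: 15.32
eef_pos: [0.5704, -0.0812, 0.1571]
eef_rot: [-0.001, 0.999, 0.048, -0.001]
wrist_force: [0.0, -0.6, -0.5]
opening: 0.166
grasp_force: 58.6
```

>>> apply_moves([
  {"jaw": 0, "offset": [22, -50, 0], "rot": [0, 0, 0]},
  {"jaw": 0, "offset": [22, -50, 0], "rot": [0, 0, 0]},
  {"jaw": 0, "offset": [16, -36, 0], "rot": [0, 0, 0]},
  {"jaw": 0, "offset": [8, -18, 0], "rot": [0, 0, 0]},
  {"jaw": 0, "offset": [0, 0, 0], "rot": [0, 0, 0]},
])

```text
time_s: 15.95
eef_pos: [0.6233, 0.077, 0.1577]
eef_rot: [0.0, 0.999, 0.049, -0.001]
wrist_force: [-0.3, -0.7, -1.2]
opening: 0.165
grasp_force: 58.6
```

```bash
python3 -c "
from h import *
from bench import ctrl
R=np.array([[c,-s],[s,c]])
o=state();held(OA,20,55)
for n in('side','top'):
    p,d=ctrl.camera(n);k=ctrl.camera_params(n);W=cloud(n,d,k['K'],k['cam_to_world'])
    L=W.copy();L[...,:2]=(W[...,:2]-OA)@R;L*=1000;x,y,z=np.moveaxis(L,-1,0)
    for nm,x0,x1,z0,z1 in(('outer rest',5,35,96,125),('inner rest',65,100,96,125),('stop',120,140,130,150)):
        m=(x>x0)&(x<x1)&(y<-40)&(y>-100)&(z>z0)&(z<z1)
        if m.sum()>2:print(n,nm,m.sum(),np.percentile(x[m],[0,50,100]).round(1),np.percentile(y[m],[0,50,100]).round(1),z[m].max().round(1))
"
```

```text
t 15.95 tcp [623.3471  77.0248 157.6643] inA [ 38.2869 -73.6022] inM [166.746  397.0373] F [-0.2697 -0.6966 -1.1574] Flocal [-0.337  -0.6666] open 0.165 grip 58.6 yaw-psi deg 0.017411198832765578 toolz [-0.0021 -0.0001 -1.    ] q6 1.4063889432940355
side (-60, -20) 50 x [-38.5 -38.  -21.1 -21. ] y [-1.9  6.8 12.1] z [33.3 40.8 45.3]
side (20, 40) 51 x [20.  20.3 39.6 40. ] y [ 0.   8.1 12.1] z [32.4 40.4 46.3]
side (45, 85) 71 x [45.1 45.9 67.3 68.4] y [-2.   8.3 12.8] z [30.7 42.  46.3]
top (-60, -20) 66 x [-39.1 -37.8 -20.4 -20.4] y [-8.  -1.7  6.7] z [38.1 43.9 47.5]
top (45, 85) 59 x [45.2 47.6 68.  68.3] y [-9.4 -5.   5. ] z [37.6 44.2 48.2]
side outer rest 33 [13.6 16.4 20.4] [-86.7 -75.5 -52.8] 114.5
side inner rest 33 [76.9 79.9 83.3] [-86.3 -73.9 -52.6] 117.5
side stop 113 [122.2 130.4 140. ] [-91.1 -64.9 -45.2] 145.2
top outer rest 41 [13.4 16.4 20. ] [-91.1 -71.4 -55.3] 118.0
top stop 144 [122.2 131.5 139.9] [-94.5 -75.1 -49. ] 147.0
```

>>> apply_moves([
  {"jaw": 0, "offset": [2.5, -1, 30], "rot": [0, 0, 0]},
  {"jaw": 0, "offset": [0, 0, 25], "rot": [0, 0, 0]},
  {"jaw": 0, "offset": [0, 0, 14], "rot": [0, 0, 0]},
  {"jaw": 0, "offset": [0, 0, 7], "rot": [0, 0, 0]},
  {"jaw": 0, "offset": [0, 0, 0], "rot": [0, 0, 0]},
])

```text
time_s: 16.77
eef_pos: [0.6265, 0.0773, 0.0831]
eef_rot: [0.0, 0.999, 0.048, 0.0]
wrist_force: [-0.2, -0.2, 0.6]
opening: 0.161
grasp_force: 58.6
```

>>> apply_moves([
  {"jaw": 0, "offset": [0, 0, 2], "rot": [0, 0, 0]},
  {"jaw": 0, "offset": [0, 0, 1], "rot": [0, 0, 0]},
  {"jaw": 0, "offset": [0, 0, 1], "rot": [0, 0, 0]},
  {"jaw": 0, "offset": [0, 0, 1], "rot": [0, 0, 0]},
  {"jaw": 0, "offset": [0, 0, 0], "rot": [0, 0, 0]},
])

```text
time_s: 17.4
eef_pos: [0.6263, 0.0777, 0.0778]
eef_rot: [-0.0, 0.999, 0.049, -0.0]
wrist_force: [-0.0, 0.2, 0.4]
opening: 0.162
grasp_force: 58.6
```

```bash
python3 -c "
from h import *
o=state();held(OA,20,55)"
```

```text
t 17.4 tcp [626.3031  77.6782  77.8067] inA [ 41.2929 -73.243 ] inM [169.752  397.3965] F [-0.0184  0.1664  0.3698] Flocal [-0.0019  0.1674] open 0.162 grip 58.6 yaw-psi deg -0.07954681384063653 toolz [-0.0002  0.     -1.    ] q6 1.4092111428045
side (-60, -20) 52 x [-38.8 -37.4 -21.1 -20.8] y [-12.1   6.5  11.8] z [25.4 39.5 44.6]
side (20, 40) 44 x [21.3 21.9 38.9 39. ] y [-11.8   8.1  14.2] z [24.3 40.3 45.8]
side (45, 85) 115 x [45.  45.9 83.2 83.8] y [-9.3  7.3 13.7] z [26.5 40.8 50.2]
top (-60, -20) 73 x [-39.2 -38.4 -20.8 -20.4] y [-13.7  -1.   14.5] z [31.  41.7 47.4]
top (20, 40) 5 x [37.  37.  39.5 39.7] y [-15.5 -13.5 -11.2] z [34.4 35.8 40.7]
top (45, 85) 79 x [48.6 50.3 83.4 83.6] y [-14.8  -4.6   2. ] z [24.4 41.4 52.6]
```

>>> apply_moves([
  {"jaw": 0, "offset": [0, 0, 0.7], "rot": [0, 0, 0]},
  {"jaw": 0, "offset": [0, 0, 0.7], "rot": [0, 0, 0]},
  {"jaw": 0, "offset": [0, 0, 0.6], "rot": [0, 0, 0]},
  {"jaw": 0, "offset": [0, 0, 0], "rot": [0, 0, 0]},
  {"jaw": 0, "offset": [0, 0, 0], "rot": [0, 0, 0]},
])

```text
time_s: 18.12
eef_pos: [0.6264, 0.0777, 0.0759]
eef_rot: [-0.0, 0.999, 0.049, 0.0]
wrist_force: [-0.3, 0.5, -0.1]
opening: 0.163
grasp_force: 58.6
```

```bash
python3 -c "
from h import *
o=state()"
```

```text
t 18.12 tcp [626.3718  77.6748  75.9229] inA [ 41.3609 -73.2531] inM [169.82   397.3864] F [-0.3454  0.4627 -0.0565] Flocal [-0.2982  0.4944] open 0.163 grip 58.6 yaw-psi deg -0.07851131037418556 toolz [ 0.  0. -1.] q6 1.409171268724382
```

Not touching yet; creep down further.

>>> apply_moves([
  {"jaw": 0, "offset": [0, 0, 0.6], "rot": [0, 0, 0]},
  {"jaw": 0, "offset": [0, 0, 0.6], "rot": [0, 0, 0]},
  {"jaw": 0, "offset": [0, 0, 0.6], "rot": [0, 0, 0]},
  {"jaw": 0, "offset": [0, 0, 0], "rot": [0, 0, 0]},
  {"jaw": 0, "offset": [0, 0, 0], "rot": [0, 0, 0]},
])

```text
time_s: 18.75
eef_pos: [0.6266, 0.0779, 0.0752]
eef_rot: [-0.0, 0.999, 0.049, 0.0]
wrist_force: [-3.2, 0.7, 6.7]
opening: 0.161
grasp_force: 59.6
```

```bash
python3 -c "
from h import *
o=state()"
```

```text
t 18.75 tcp [626.5606  77.857   75.1877] inA [ 41.5666 -73.0904] inM [170.0258 397.549 ] F [-3.172   0.6541  6.7107] Flocal [-3.0922  0.9632] open 0.161 grip 59.6 yaw-psi deg -0.06422827599193354 toolz [ 0.0005  0.0001 -1.    ] q6 1.4091301365921072
```

Contact at the expected height (75.3 against 75.9 predicted), with little side force. I'll ease the down force and push in.

>>> apply_moves([
  {"jaw": 0, "offset": [0, 0, -0.8], "rot": [0, 0, 0]},
  {"jaw": 0, "offset": [2, 0, 0], "rot": [0, 0, 0]},
  {"jaw": 0, "offset": [2, 0, 0], "rot": [0, 0, 0]},
  {"jaw": 0, "offset": [2, 0, 0], "rot": [0, 0, 0]},
  {"jaw": 0, "offset": [2, 0, 0], "rot": [0, 0, 0]},
])

```text
time_s: 19.38
eef_pos: [0.6316, 0.0785, 0.075]
eef_rot: [-0.0, 0.999, 0.049, -0.003]
wrist_force: [-13.0, -0.3, 12.6]
opening: 0.165
grasp_force: 60.1
```

```bash
python3 -c "
from h import *
o=state()"
```

```text
t 19.38 tcp [631.6183  78.5424  74.9535] inA [ 46.6673 -72.9063] inM [175.1265 397.7332] F [-13.0274  -0.3306  12.5735] Flocal [-12.9966   0.9536] open 0.165 grip 60.1 yaw-psi deg -0.040368815312815665 toolz [-0.0065 -0.0003 -1.    ] q6 1.4111145743196083
```

Down force is building up through arm compliance, so I'll relieve it upward before pushing on.

>>> apply_moves([
  {"jaw": 0, "offset": [0, 0, -0.7], "rot": [0, 0, 0]},
  {"jaw": 0, "offset": [0, 0, -0.7], "rot": [0, 0, 0]},
  {"jaw": 0, "offset": [0, 0, -0.6], "rot": [0, 0, 0]},
  {"jaw": 0, "offset": [0, 0, 0], "rot": [0, 0, 0]},
  {"jaw": 0, "offset": [0, 0, 0], "rot": [0, 0, 0]},
])

```text
time_s: 20.0
eef_pos: [0.6321, 0.0787, 0.0754]
eef_rot: [-0.0, 0.999, 0.049, -0.003]
wrist_force: [-5.6, 0.6, 1.3]
opening: 0.163
grasp_force: 58.9
```

```bash
python3 -c "
from h import *
o=state();held(OA,20,55)"
```

```text
t 20.0 tcp [632.1224  78.669   75.3742] inA [ 47.1814 -72.8299] inM [175.6406 397.8096] F [-5.609   0.5978  1.2764] Flocal [-5.5229  1.1471] open 0.163 grip 58.9 yaw-psi deg -0.07034904953665572 toolz [-0.0051  0.0003 -1.    ] q6 1.4112465160714411
side (-60, -20) 55 x [-37.5 -37.2 -20.7 -20.1] y [-12.8   6.   12.4] z [21.9 39.3 44.4]
side (20, 40) 47 x [20.5 21.8 39.8 40. ] y [-12.7   8.5  12.4] z [21.9 39.7 45. ]
side (45, 85) 106 x [45.  46.9 77.3 77.9] y [-13.8   7.   14.2] z [24.5 40.6 51. ]
top (-60, -20) 74 x [-37.9 -37.1 -20.5 -20.2] y [-14.7  -0.5  14.6] z [34.4 42.3 46.9]
top (45, 85) 70 x [48.6 50.4 77.6 78.4] y [-14.7  -5.3   1.7] z [24.1 41.9 53.7]
```

>>> apply_moves([
  {"jaw": 0, "offset": [1.5, 0, -0.2], "rot": [0, 0, 0]},
  {"jaw": 0, "offset": [1.5, 0, -0.2], "rot": [0, 0, 0]},
  {"jaw": 0, "offset": [1.5, 0, -0.2], "rot": [0, 0, 0]},
  {"jaw": 0, "offset": [1.5, 0, -0.2], "rot": [0, 0, 0]},
  {"jaw": 0, "offset": [0, 0, 0], "rot": [0, 0, 0]},
])

```text
time_s: 20.72
eef_pos: [0.6373, 0.0792, 0.0756]
eef_rot: [-0.0, 0.999, 0.049, -0.004]
wrist_force: [-7.3, 0.7, -1.5]
opening: 0.159
grasp_force: 58.9
```

```bash
python3 -c "
from h import *
o=state()"
```

```text
t 20.73 tcp [637.3063  79.2124  75.5753] inA [ 52.3936 -72.7995] inM [180.8528 397.84  ] F [-7.327   0.6522 -1.501 ] Flocal [-7.2272  1.3704] open 0.159 grip 58.9 yaw-psi deg -0.06629484136287588 toolz [-0.007   0.0002 -1.    ] q6 1.4127700730587218
```

>>> apply_moves([
  {"jaw": 0, "offset": [1.5, 0, 0], "rot": [0, 0, 0]},
  {"jaw": 0, "offset": [1.5, 0, 0], "rot": [0, 0, 0]},
  {"jaw": 0, "offset": [1.5, 0, -0.2], "rot": [0, 0, 0]},
  {"jaw": 0, "offset": [1, 0, -0.2], "rot": [0, 0, 0]},
  {"jaw": 0, "offset": [0, 0, 0], "rot": [0, 0, 0]},
])

```text
time_s: 21.35
eef_pos: [0.6397, 0.0795, 0.0751]
eef_rot: [-0.0, 0.999, 0.049, -0.007]
wrist_force: [-17.4, -1.8, 4.2]
opening: 0.161
grasp_force: 59.2
```

```bash
python3 -c "
from h import *
o=state()"
```

```text
t 21.35 tcp [639.6577  79.5429  75.105 ] inA [ 54.7662 -72.7021] inM [183.2253 397.9374] F [-17.4231  -1.8052   4.2011] Flocal [-17.5162  -0.0811] open 0.161 grip 59.2 yaw-psi deg -0.054671250782235094 toolz [-0.0141 -0.0003 -0.9999] q6 1.4141551085381046
```

>>> apply_moves([
  {"jaw": 0, "offset": [0, 0, -0.4], "rot": [0, 0, 0]},
  {"jaw": 0, "offset": [0, 0, -0.2], "rot": [0, 0, 0]},
  {"jaw": 0, "offset": [0, 0, 0], "rot": [0, 0, 0]},
  {"jaw": 0, "offset": [0, 0, 0], "rot": [0, 0, 0]},
  {"jaw": 0, "offset": [0, 0, 0], "rot": [0, 0, 0]},
])

```text
time_s: 21.98
eef_pos: [0.6396, 0.0796, 0.0753]
eef_rot: [-0.0, 0.999, 0.049, -0.007]
wrist_force: [-15.2, -1.8, 1.9]
opening: 0.166
grasp_force: 59.0
```

```bash
python3 -c "
from h import *
from bench import ctrl
R=np.array([[c,-s],[s,c]])
o=state();held(OA,20,55);drawer()
t=np.r_[(o['eef_pos'][:2]-OA)@R*1e3,o['eef_pos'][2]*1e3]
ims=[]
for n in('side','top'):
    p,d=ctrl.camera(n);k=ctrl.camera_params(n)
    W=cloud(n,d,k['K'],k['cam_to_world']);L=W.copy();L[...,:2]=(W[...,:2]-OA)@R;L*=1000;x,y,z=np.moveaxis(L,-1,0)
    pur=(p[...,0]>p[...,1]+25)&(p[...,2]>p[...,1]+25)&(x>60)&(x<140)&(y<-40)&(y>-100)
    if pur.sum():print(n,'cap',pur.sum(),np.percentile(x[pur],[0,5,95,100]).round(1),y[pur].mean())
    u,v=px(np.r_[OA+R@np.array([.1,-.07]),.112],k).astype(int)
    ims.append(cv2.resize(p[v-30:v+30,u-40:u+40,::-1],(400,300),interpolation=cv2.INTER_CUBIC))
cv2.imwrite('pics/fin.png',np.hstack(ims))
"
```

```text
t 21.98 tcp [639.6323  79.5594  75.2929] inA [ 54.7425 -72.6832] inM [183.2017 397.9563] F [-15.2196  -1.8447   1.9177] Flocal [-15.3273  -0.3374] open 0.166 grip 59.0 yaw-psi deg -0.059376754329002926 toolz [-0.014  -0.0002 -0.9999] q6 1.414180965563044
side (-60, -20) 69 x [-41.1 -40.8 -21.  -20. ] y [-11.6   4.6  11.5] z [21.5 38.  45.1]
side (20, 40) 43 x [21.2 23.1 39.8 39.9] y [ 1.6  8.8 13.8] z [22.4 38.8 46.4]
side (45, 85) 86 x [45.1 46.1 70.  70.3] y [-11.4   8.2  13.5] z [29.  42.2 50.9]
top (-60, -20) 86 x [-41.1 -40.6 -21.  -20.4] y [-13.6   0.   14.3] z [27.  40.  47.4]
top (45, 85) 51 x [50.3 50.8 70.6 70.9] y [-15.3  -6.7   1.1] z [25.5 42.4 50.9]
side 0 38 [-17.4  -4.6]
side 30 101 [-27.5  -4.3]
side 85 102 [-28.2  -4.9]
side 120 55 [-18.5  -4.7]
side cap 47 [ 95.1 101.  122.3 123.6] -65.47259308531866
top cap 4 [116.1 116.6 121.2 121.5] -74.95462515984346
```

View pics/fin.png

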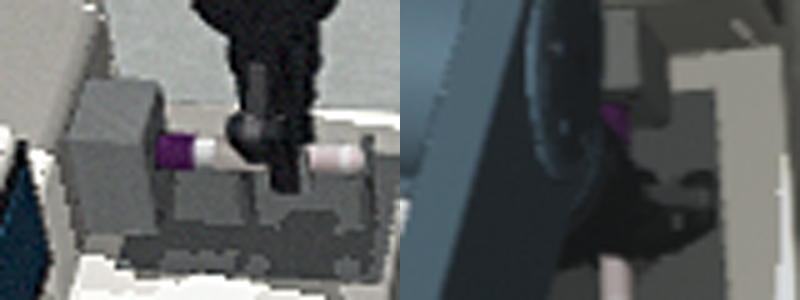

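The left panel shows the purple cap (175,150) flush against the steel block, with no white guard visible, and the tube level in both rests. I'll add a slight push as a stiffness check (target about 18 N).

>>> apply_moves([
  {"jaw": 0, "offset": [0.6, 0, 0], "rot": [0, 0, 0]},
  {"jaw": 0, "offset": [0.6, 0, -0.2], "rot": [0, 0, 0]},
  {"jaw": 0, "offset": [0, 0, -0.1], "rot": [0, 0, 0]},
  {"jaw": 0, "offset": [0, 0, 0], "rot": [0, 0, 0]},
  {"jaw": 0, "offset": [0, 0, 0], "rot": [0, 0, 0]},
])

```text
time_s: 22.9
eef_pos: [0.6395, 0.0796, 0.0752]
eef_rot: [-0.0, 0.999, 0.049, -0.008]
wrist_force: [-18.9, -2.3, 3.4]
opening: 0.162
grasp_force: 59.1
```

```bash
python3 -c "
from h import *
o=state()"
```

```text
t 22.9 tcp [639.5358  79.5852  75.1904] inA [ 54.649 -72.648] inM [183.1082 397.9915] F [-18.9488  -2.2622   3.4376] Flocal [-19.0795  -0.3857] open 0.162 grip 59.1 yaw-psi deg -0.05534616568528326 toolz [-0.0169 -0.0004 -0.9999] q6 1.4145073355317916
```

The tube is hard against the stop: force rose to 19 N with no motion, inside the 10–25 N band. Handing in.

```bash
python3 -c "
from bench import ctrl
print(ctrl.hand_in())"
```

```text
the job is handed in; nothing more can be done
None
```

The job is handed in: the drawer is fully shut, and the long tube is in the V rests with its cap against the steel face, still gripped and pressed there with about 19 N; the two short tubes were left in the mixer.

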